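# Open the sample hatch of a bench reader by its push-push latch

## Robot

A 6-joint arm with a two-finger parallel gripper is mounted at the origin on a cart in front of the work surface, level with it; the furniture and walls round the work are solid. World frame = base frame: x ahead of the robot, y to its left, z up, the work surface at z = 0. Lengths are in m, angles in degrees, forces in N, time in s.
With the tool pointing down it reaches from about 0.4 to 0.825 m from the base axis. Payload 7 kg.
Tool frame: the origin (TCP) lies at the centre of the arm's flange, where the gripper is bolted on; the fingertips stand 178 mm ahead of it and the grasp point (between the pads) lies 159 mm ahead of it (ctrl.hold_point_z is the distance from the TCP to the grasp point, in m); z points along the fingers, y is the line along which they close (so a half turn about z gives the same grasp; the last joint's range is limited). The gripper opens to 88 mm and grips with 3 to 60 N. Pads are 19 mm wide; open, the fingers measure 130 mm over their backs; the gripper's body (78 mm by 193 mm) begins 47 mm behind the grasp point.
Start: joints at [90.476, 20.546, 0.682, 0, -70.136, -16.507], TCP at [0.186, 0.649, 0.405] pointing down, gripper open.
Joint ranges: [-176.03, 176.03], [-82.01, 121.73], [-58.28, 71.71], [-173.87, 95.51], [-174.79, -0.11], [-173.66, 173.66]. Speed limits (degrees/s): [136.94, 136.94, 172.46, 180, 180, 180].

## Interface

Orientations are given as [roll, pitch, yaw] about the fixed x, y, z axes, in that order (R = Rz(yaw) Ry(pitch) Rx(roll)).
In Python, from plant import ctrl gives the robot as it stands.
- The arm moves only by the shell command python3 -m inch 'ROWS'. ROWS is JSON, one flat list of numbers, 7 for each row, row after row: the closure, from 0 (fully open) to 1 (shut), then the shift along the tool's x, y, z in mm, then the turn, a rotation vector about the tool's x, y, z in degrees. In form: [hand, x, y, z, wx, wy, wz, hand, x, y, z, wx, wy, wz, ...]. A call has 1 to 5 rows; each row is the pose to reach, as a shift and turn from the pose commanded when the call began, along the tool's axes at that moment; what a row does not reach only later rows make up. A row lasts 1/10 s, in which the tool goes at most 50 mm and 8.59 degrees, less where a joint would pass 70% of its speed; a pose out of reach is approached as far as the arm can. A call with a gripper value outside its range is refused whole. The fingers move at their own pace and stop on an object; the grip force is fixed at half the most. Time passes only in rows, so rows that repeat a pose let the fingers close. It gives the time, the measured TCP pose, the force, the opening and the grip force at its end, in the units of the state.
- ctrl.get_obs(): the state, without advancing time (a new reading comes with each control period).
- ctrl.snapshot(name): name is "side" or "top" or "wrist"; returns a dict with "frame" (384x512x3 uint8, red, green, blue), "K" (3x3 intrinsics, pixels), "R" (3x3) and "t" (3): a world point X has camera coordinates R X + t. Camera axes: x right, y down, z forward; pixel columns grow to the right and rows downward; lengths in m; the calibration is good to about 2 mm. The wrist camera is an equidistant fisheye: a pixel r from the principal point sees the ray r / f radians off the axis. A picture is of the moment at which its call begins. There is no depth.
- ctrl.close_job(): hands the job in; it is judged then, once.
Trained networks look in a picture, given as the dict that the camera call returned (one of the last four; its "shot" number tells which), for a name from the list of things; names that differ only in an ending like _2 or _b are one class to them, and where a whole thing is asked for, a point or a joint stands for the part that bears it (a point fixed in the world has none). Each returns a list of dicts, best first, with "p" (0 to 1); they miss things now and then, are a little off and sometimes report something else, mostly with a low value. They report only what shows in the picture. A call takes as long as a camera call.
- ctrl.recognise(picture, thing): "location" ([x, y, z] in m, in world coordinates, good to about 4 mm: the middle of the surface that is visible of it).
- ctrl.trace(picture, thing): "pixels" (384x512 bool, what is visible of it).
- ctrl.mark_of(picture, thing): "location" ([x, y, z] in m, in world coordinates, good to about 4 mm: a listed point, or the origin of a listed thing).
The state is a dict: "clock": time; "joint_pos": joint angles; "qvel": joint speeds; "tau": joint torques, N m; "tool_pos": TCP position; "orientation": TCP orientation; "force": force on the tool from outside, world axes, zero at the start; "moment": the same for the moment, N m; "opening": finger opening in m; "gripper_force": force on a finger pad.
Only numpy, scipy, OpenCV 4.12 (cv2) and the standard library are available. Lean on these libraries where they do the work, as an engineer would, in place of code of your own. Each camera call takes 0.05 s, during which the arm holds its last target. There are 200 camera calls.

## Task

Open the hatch of the bench reader whose hatch has the round window, touching it with the fingers only: first push the sliding lock on its front deck sideways (to the left as you face its front) to its stop, then press the pad at the hatch's front edge down once until the latch lets go, and move your fingers away so that the hatch springs fully open by itself. Do not push it shut again, and leave it standing open; do not pick anything up, and leave the unit with the ribbed hatch and the loose things around alone.

Things in the scene. Friction and masses are not known exactly. Their poses are not given: they have to be found in the camera images.
- reader: white bench reader, fixed box, hatch with a round steel-rimmed window ('ribbed' is alike in all else; which stands left or right changes). Deck 70 mm above the worktop. Origin on the worktop under it; own x from front (display panel, robot's side) to rear, y left, z up. Box x -80 to +58, y -65 to +65 mm.
- reader_lock (a joint): sliding lock on the front deck of 'reader', m: 0 locked (steel tongue over the hatch's front edge), grows as it slides along the box's +y, 0.027 at its stop; starts at 0 to 0.005. 1.5 N of friction, stays where left. The tongue is clear of the hatch above 0.022.
- reader_rib (a point): top centre of the black thumb rib of the lock of 'reader', 94 mm above the worktop; moves with the lock, at x -60, y +28 mm of the box when locked. Rib 8 mm thick (y), 18 mm long (x), 13 mm tall, on a steel block 18 mm wide, 10 mm tall; push it on its right (-y) side.
- reader_hatch (a joint): grey hatch of 'reader', rad: 0 to 0.01 latched shut (top 75 mm above the worktop), 1.25 sprung fully open against its stop, -0.08 pressed to its lower stop (front edge 7 mm down; 3 to 5 N at the pad). Push-push: pressed below -0.05 and let go, it springs open by itself if the lock is clear, following a finger that moves away; pushed shut from open, it latches again.
- reader_hinge (a point): middle of the hinge of the hatch of 'reader', along the box's y at x +47 mm, 72 mm above the worktop. The hatch is 88 mm long, from here towards the front, 86 mm wide, 6 mm thick; fully open its front edge stands about 160 mm above the worktop, 27 mm in front of the hinge.
- reader_pad (a point): top centre of the press pad of 'reader': a raised rectangle 18 (x) by 34 (y) mm with three black lines at the middle of the hatch's front edge; shut, it lies at x -30, y -4 mm of the box, 77 mm above the worktop. Moves with the hatch.
- ribbed: white bench reader, fixed box, hatch with four raised cross ribs and no window ('reader' is alike in all else; which stands left or right changes). Deck 70 mm above the worktop. Origin on the worktop under it; own x from front (display panel, robot's side) to rear, y left, z up. Box x -80 to +58, y -65 to +65 mm.
- ribbed_lock (a joint): sliding lock on the front deck of 'ribbed', m: 0 locked (steel tongue over the hatch's front edge), grows as it slides along the box's +y, 0.027 at its stop; starts at 0 to 0.005. 1.5 N of friction, stays where left. The tongue is clear of the hatch above 0.022.
- ribbed_rib (a point): top centre of the black thumb rib of the lock of 'ribbed', 94 mm above the worktop; moves with the lock, at x -60, y +28 mm of the box when locked. Rib 8 mm thick (y), 18 mm long (x), 13 mm tall, on a steel block 18 mm wide, 10 mm tall; push it on its right (-y) side.
- ribbed_hatch (a joint): grey hatch of 'ribbed', rad: 0 to 0.01 latched shut (top 75 mm above the worktop), 1.25 sprung fully open against its stop, -0.08 pressed to its lower stop (front edge 7 mm down; 3 to 5 N at the pad). Push-push: pressed below -0.05 and let go, it springs open by itself if the lock is clear, following a finger that moves away; pushed shut from open, it latches again.
- ribbed_hinge (a point): middle of the hinge of the hatch of 'ribbed', along the box's y at x +47 mm, 72 mm above the worktop. The hatch is 88 mm long, from here towards the front, 86 mm wide, 6 mm thick; fully open its front edge stands about 160 mm above the worktop, 27 mm in front of the hinge.
- ribbed_pad (a point): top centre of the press pad of 'ribbed': a raised rectangle 18 (x) by 34 (y) mm with three black lines at the middle of the hatch's front edge; shut, it lies at x -30, y -4 mm of the box, 77 mm above the worktop. Moves with the hatch.
- reader_follower (a joint): place in m of the small steel follower inside the reader's latch, which slides sideways under the hatch: 0 caught in the latch, about +0.0065 once the latch has let go (and while the hatch stands open), below -0.005 only while an open hatch is being pushed shut again. Not to be touched.
- beaker_low: loose clear beaker 58 mm wide, 62 mm tall, to be left alone; origin under its centre, as for the next three
- tub_lidded: loose lidded tub 62 mm wide, 46 mm tall, to be left alone
- petri: loose stack of clear petri dishes 93 mm wide, 44 mm tall, to be left alone
- lens: loose black lens cell (short ring) 50 mm wide, 21 mm tall, to be left alone

How it is judged (in metres and radians):
On the way, in this order (a step that is already met when the one before it is completed fails the run):
1. the reader's lock has been slid clear of its hatch, the latch not yet released (value of joint reader_lock above 0.022 m and value of joint reader_follower below 0.003 m), for 0.1 s.
2. then the reader's hatch is pressed by the fingers until its latch lets go (value of joint reader_hatch below -0.02 rad and value of joint reader_follower above 0.005 m and value of joint reader_lock above 0.022 m and contact force between the fingers and reader_hatch above 0.3 N), for 0.02 s.
3. then the hatch springs open (value of joint reader_hatch above 1.1 rad and value of joint reader_lock above 0.022 m), for 0.2 s.
At the end, for the whole second after the job is handed in: The reader's hatch stands open at rest (more than 1.1 rad), its latch released and its lock slid aside (more than 22 mm); the ribbed unit's hatch is still shut and the four loose things are within 15 mm of where they stood (all of step 3 and value of joint reader_follower above 0.005 m and velocity of joint reader_hatch between -0.1 and 0.1 rad/s and not (value of joint ribbed_hatch below -0.02 rad or value of joint ribbed_hatch above 0.03 rad) and distance of each of beaker_low, tub_lidded, petri, lens from where it was at the start of the episode below 0.015 m); the robot touches nothing.
It fails at once if the arm or the gripper's body, not the fingers, bears on the reader (contact force between the arm and reader above 3 N).
It fails at once if the reader's open hatch is pushed shut again (value of joint reader_follower below -0.005 m).
It fails at once if the ribbed unit's hatch is pressed or opened (value of joint ribbed_hatch below -0.02 rad or value of joint ribbed_hatch above 0.03 rad).
It fails at once if the ribbed unit's lock is moved (value of joint ribbed_lock above 0.01 m).
It fails at once if a loose thing is lifted, carried or pushed away (distance of any of beaker_low, tub_lidded, petri, lens from where it was at the start of the episode above 0.015 m).
It also fails if it takes over 38 s, if anything falls off the work surface, if the arm or the gripper's body presses on something with over 40 N, if the wrist force passes 120 N, or if a joint passes its speed limit or range.

## Working session

There is one attempt and no reset: what is moved stays moved. The work goes in short steps, Python scripts to look and compute and a shell command to move; the robot and the scene stay as the last step left them, time stands still between calls to the robot, and variables do not carry over. Pictures are saved under pics/ and viewed, at most 10 in all, crops included, and the job is handed in when it is done.

```bash
mkdir -p pics; cat > h.py <<'E'
import numpy as np, cv2
from plant import ctrl
from scipy.spatial.transform import Rotation as Ro
def tool():
    o=ctrl.get_obs(); return np.array(o["tool_pos"]),Ro.from_euler('xyz',o["orientation"],degrees=True).as_matrix()
E
python3 - <<'E'
from h import *
o=ctrl.get_obs();print(o["tool_pos"],o["orientation"],o["opening"],o["clock"])
print(tool()[1].round(3))
fr=[]
for c in ["top","side"]:
    s=ctrl.snapshot(c);fr.append(s["frame"])
    for n in ["reader","ribbed","reader_rib","reader_pad","reader_hinge","ribbed_rib","ribbed_pad","ribbed_hinge","beaker_low","tub_lidded","petri","lens"]:
        print(c,n,[(np.round(d["location"],3).tolist(),round(d["p"],2)) for d in ctrl.mark_of(s,n)[:2]])
    cv2.imwrite(f"pics/{c}0.png",s["frame"][...,::-1])
E
```

```text
[0.18634403 0.64857281 0.40374745] [ 1.79908228e+02 -7.84506144e-03 -1.60370610e+01] 0.08753024424134732 0.0
[[ 0.961 -0.276 -0.   ]
 [-0.276 -0.961 -0.002]
 [ 0.     0.002 -1.   ]]
top reader [([0.542, 0.301, -0.002], 0.71), ([0.716, 0.168, -0.001], 0.7)]
top ribbed [([0.446, -0.26, -0.003], 0.86)]
top reader_rib [([0.48, 0.325, 0.096], 0.39)]
top reader_pad [([0.513, 0.297, 0.076], 0.78)]
top reader_hinge [([0.594, 0.307, 0.076], 0.59)]
top ribbed_rib [([0.383, -0.248, 0.094], 0.53)]
top ribbed_pad [([0.416, -0.274, 0.076], 0.86)]
top ribbed_hinge [([0.485, -0.254, 0.068], 0.83)]
top beaker_low [([0.716, 0.169, -0.002], 0.89)]
top tub_lidded [([0.679, 0.365, 0.004], 0.78), ([0.415, -0.273, 0.077], 0.6)]
top petri [([0.364, -0.085, -0.001], 0.7)]
top lens [([0.369, 0.483, -0.001], 0.65), ([0.382, -0.248, 0.095], 0.57)]
side reader [([0.545, 0.301, -0.002], 0.97), ([0.379, -0.242, 0.094], 0.73)]
side ribbed [([0.448, -0.266, 0.006], 0.62)]
side reader_rib [([0.484, 0.327, 0.097], 0.6), ([0.681, 0.368, -0.003], 0.59)]
side reader_pad [([0.511, 0.294, 0.081], 0.76)]
side reader_hinge [([0.588, 0.309, 0.071], 0.84)]
side ribbed_rib [([0.381, -0.244, 0.095], 0.5)]
side ribbed_pad [([0.412, -0.275, 0.081], 0.68)]
side ribbed_hinge [([0.491, -0.26, 0.075], 0.69), ([0.379, -0.247, 0.095], 0.63)]
side beaker_low [([0.715, 0.172, 0.003], 0.62), ([0.377, -0.242, 0.093], 0.5)]
side tub_lidded [([0.372, 0.483, -0.002], 0.26)]
side petri [([0.363, -0.085, -0.002], 0.92)]
side lens [([0.373, 0.484, -0.0], 0.5)]
```

View pics/top0.png

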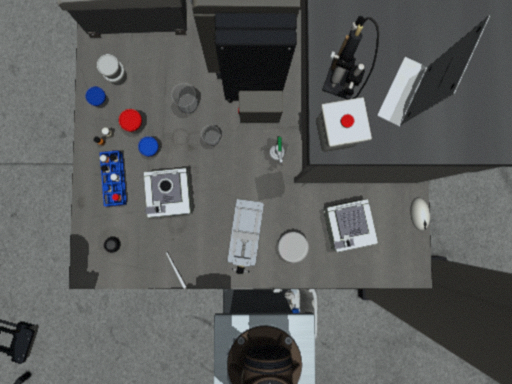

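View pics/side0.png

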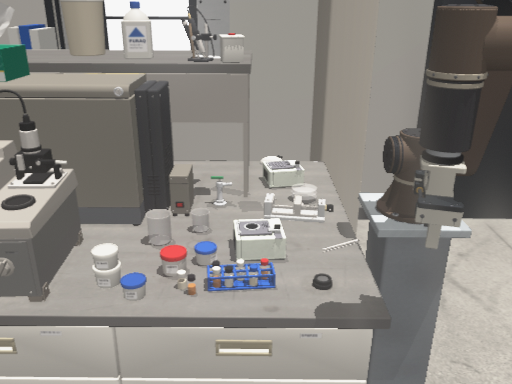

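```bash
cat >> h.py <<'E'
def go(tip,yaw,tilt):
    "tip: world target of fingertip centre; prints tool-frame shift (mm) and rotvec (deg)"
    p,R=tool(); a,b=np.radians([yaw,tilt])
    Z=np.array([np.sin(b)*np.cos(a),np.sin(b)*np.sin(a),-np.cos(b)])
    Y=-np.array([-np.sin(a),np.cos(a),0]); X=np.cross(Y,Z); T=np.c_[X,Y,Z]
    d=R.T@(np.array(tip)-.178*Z-p)*1000
    print("shift",d.round(1),"rot",Ro.from_matrix(R.T@T).as_rotvec(degrees=True).round(2))
def box(o,yaw,l):
    a=np.radians(yaw);return np.array([o[0]+np.cos(a)*l[0]-np.sin(a)*l[1],o[1]+np.sin(a)*l[0]+np.cos(a)*l[1],l[2]])
E
python3 - <<'E'
from h import *
go(box((.5435,.301),6,(-.09,0,.21)),6,20)
E
```

```text
shift [299.4 292.2  27.4] rot [  3.84  19.75 -21.81]
```

```bash
python3 -m inch '[0,30,29,0,0,0,0, 0,60,58,0,1,5,-5.5, 1,90,88,0,1.9,9.9,-10.9, 1,120,117,5,2.9,14.8,-16.4, 1,150,146,10,3.84,19.75,-21.8]'
python3 - <<'E'
from h import *
go(box((.5435,.301),6,(-.09,0,.21)),6,20)
E
```

```text
clock: 1.8
tool_pos: [0.2905, 0.4659, 0.3948]
orientation: [180.0, -20.2, 6.3]
force: [1.9, -0.9, -0.2]
opening: 0.0692
gripper_force: 0.0
shift [ 71.4 190.8  45. ] rot [-0.09 -0.17  0.27]
```

```bash
python3 -m inch '[1,14,38,9,0,0,0, 1,28,76,18,0,0,0, 1,42,114,27,0,0,0, 1,56,152,36,0,0,0, 1,71,190,45,0,0,0]'
python3 - <<'E'
from h import *
print(tool()[0], ctrl.get_obs()["orientation"])
for c in ["wrist","top","wrist","side"]:
    s=ctrl.snapshot(c)
    for n in ["reader","reader_rib","reader_pad","reader_hinge"]:
        print(c,n,[(np.round(d["location"],4).tolist(),round(d["p"],2)) for d in ctrl.mark_of(s,n)[:1]])
    if c=="wrist": cv2.imwrite("pics/w1.png",s["frame"][...,::-1])
E
```

```text
clock: 2.3
tool_pos: [0.3921, 0.285, 0.3769]
orientation: [-180.0, -20.0, 6.0]
force: [0.3, 0.8, -0.1]
opening: 0.0294
gripper_force: 0.0
[0.39211256 0.28495824 0.3769432 ] [-179.95565145  -20.03664662    6.01104153]
wrist reader [([0.5412, 0.3007, -0.0008], 0.82)]
wrist reader_rib [([0.4793, 0.3238, 0.096], 0.59)]
wrist reader_pad [([0.5165, 0.2955, 0.076], 0.83)]
wrist reader_hinge [([0.5925, 0.3077, 0.0725], 0.86)]
top reader [([0.5395, 0.3053, -0.0014], 0.64)]
top reader_rib [([0.481, 0.3245, 0.0944], 0.59)]
top reader_pad [([0.5146, 0.2978, 0.0771], 0.58)]
top reader_hinge [([0.5941, 0.3072, 0.0756], 0.63)]
wrist reader [([0.5412, 0.2992, -0.0007], 0.66)]
wrist reader_rib [([0.4791, 0.3256, 0.0935], 0.79)]
wrist reader_pad [([0.5173, 0.2955, 0.0767], 0.72)]
wrist reader_hinge [([0.5894, 0.3074, 0.0717], 0.89)]
side reader [([0.5484, 0.3011, -0.0021], 0.81)]
side reader_rib [([0.4832, 0.3305, 0.0959], 0.38)]
side reader_pad [([0.5156, 0.2947, 0.0784], 0.6)]
side reader_hinge [([0.5873, 0.3096, 0.0707], 0.91)]
```

View pics/w1.png

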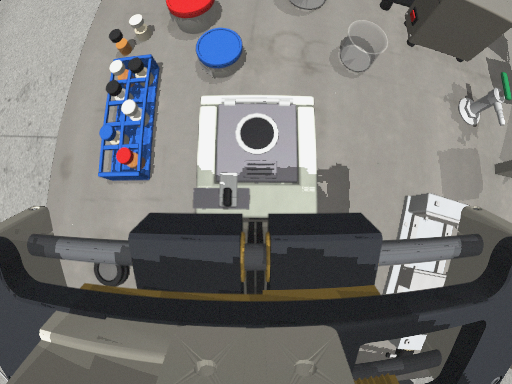

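```bash
python3 - <<'E'
from h import *
O=(.544,.3025)
go(box(O,6,(-.060,-.006,.110)),6,20)
go(box(O,6,(-.060,-.006,.087)),6,20)
E
```

```text
shift [ -3.7   6.1 104.4] rot [ 0.01  0.   -0.  ]
shift [-11.6   6.1 126. ] rot [ 0.01  0.   -0.  ]
```

```bash
python3 -m inch '[1,-2,6,40,0,0,0, 1,-4,6,80,0,0,0, 1,-4,6,104,0,0,0, 1,-8,6,115,0,0,0, 1,-11.6,6,126,0,0,0]'
python3 - <<'E'
from h import *
s=ctrl.snapshot("wrist");cv2.imwrite("pics/w2.png",s["frame"][...,::-1])
p,R=tool();print(p+.178*R[:,2])
for c in ["wrist","side"]:
    s=ctrl.snapshot(c)
    for n in ["reader_rib","reader_pad","reader_hinge"]:
        print(c,n,[(np.round(d["location"],4).tolist(),round(d["p"],2)) for d in ctrl.mark_of(s,n)[:1]])
cv2.imwrite("pics/s2.png",cv2.resize(s["frame"][190:290,190:330,::-1],None,fx=5,fy=5))
E
```

```text
clock: 3.8
tool_pos: [0.4245, 0.2839, 0.253]
orientation: [179.9, -19.9, 6.0]
force: [0.3, -0.8, 1.2]
opening: 0.0003
gripper_force: 0.0
[0.48393599 0.28943108 0.08409994]
wrist reader_rib []
wrist reader_pad [([0.5206, 0.2988, 0.076], 0.6)]
wrist reader_hinge [([0.5916, 0.3109, 0.071], 0.94)]
side reader_rib [([0.4839, 0.3316, 0.0922], 0.62)]
side reader_pad [([0.5163, 0.2955, 0.08], 0.69)]
side reader_hinge [([0.5918, 0.3104, 0.0727], 0.59)]
```

View pics/w2.png

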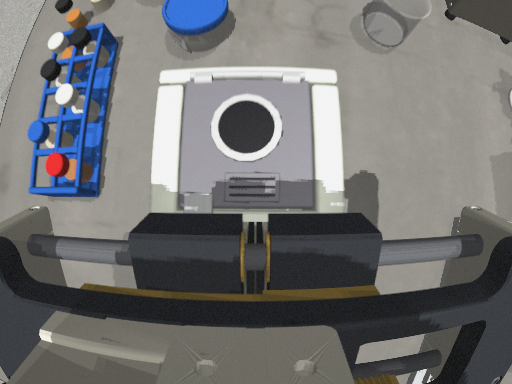

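View pics/s2.png

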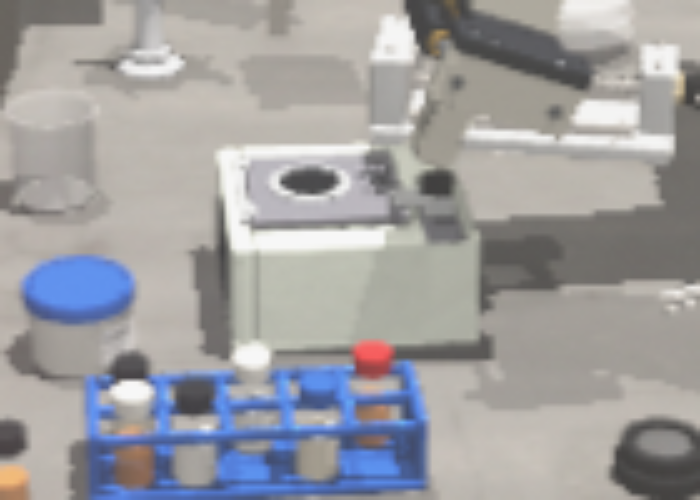

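```bash
python3 -m inch '[1,0.7,0,-2,0,0,0, 1,0.7,-4,-2,0,0,0, 1,0.7,-8,-2,0,0,0, 1,0.7,-12,-2,0,0,0, 1,0.7,-16,-2,0,0,0]'; python3 -m inch '[1,0,-4,0,0,0,0, 1,0,-8,0,0,0,0, 1,0,-12,0,0,0,0, 1,0,-12,0,0,0,0]'
python3 - <<'E'
from h import *
p,R=tool();print(p+.178*R[:,2])
for c in ["side","top"]:
    s=ctrl.snapshot(c)
    for n in ["reader_rib"]:
        print(c,n,[(np.round(d["location"],4).tolist(),round(d["p"],2)) for d in ctrl.mark_of(s,n)[:1]])
E
```

```text
clock: 4.75
tool_pos: [0.4226, 0.3002, 0.2564]
orientation: [180.0, -20.0, 6.0]
force: [1.0, -1.3, 1.7]
opening: 0.0004
gripper_force: 0.8
clock: 5.15
tool_pos: [0.4214, 0.3124, 0.2563]
orientation: [-180.0, -20.0, 6.0]
force: [0.5, -0.4, 0.7]
opening: 0.0006
gripper_force: 0.0
[0.48192727 0.31877942 0.08905606]
side reader_rib [([0.481, 0.3419, 0.0966], 0.39)]
top reader_rib [([0.4766, 0.3367, 0.0936], 0.51)]
```

```bash
python3 -m inch '[1,0,-3,0,0,0,0, 1,0,-6,0,0,0,0, 1,0,-9,0,0,0,0, 1,0,-10,0,0,0,0]'; python3 -m inch '[1,0,-2,0,0,0,0, 1,0,-4,0,0,0,0, 1,0,-4,0,0,0,0]'
python3 - <<'E'
from h import *
p,R=tool();print(p+.178*R[:,2])
for c in ["side","top"]:
    s=ctrl.snapshot(c)
    for n in ["reader_rib"]:
        print(c,n,[(np.round(d["location"],4).tolist(),round(d["p"],2)) for d in ctrl.mark_of(s,n)[:1]])
E
```

```text
clock: 5.75
tool_pos: [0.4204, 0.322, 0.2563]
orientation: [180.0, -20.0, 6.0]
force: [-1.1, -2.9, 0.7]
opening: 0.0002
gripper_force: 0.8
clock: 6.05
tool_pos: [0.42, 0.3251, 0.2562]
orientation: [179.9, -20.0, 6.0]
force: [0.4, -5.6, 1.3]
opening: 0.0002
gripper_force: 2.4
[0.48053906 0.3311386  0.08895447]
side reader_rib [([0.4829, 0.3544, 0.0962], 0.6)]
top reader_rib [([0.4778, 0.349, 0.0926], 0.48)]
```

```bash
python3 -m inch '[1,0,-1.5,0,0,0,0, 1,0,-3,0,0,0,0, 1,0,-3,0,0,0,0]'
```

```text
clock: 6.55
tool_pos: [0.4198, 0.3262, 0.2561]
orientation: [179.7, -20.0, 5.9]
force: [0.2, -11.7, 7.6]
opening: 0.0002
gripper_force: 6.3
```

```bash
python3 -m inch '[1,0,6,0,0,0,0, 1,3,15,-9,0,0,0, 1,3,20,-9,0,0,0]'
python3 - <<'E'
from h import *
O=(.544,.3025)
p,R=tool();print(p+.178*R[:,2])
go(box(O,6,(-.025,-.004,.093)),6,20)
for c in ["wrist","side"]:
    s=ctrl.snapshot(c)
    for n in ["reader_rib","reader_pad","reader_hinge"]:
        print(c,n,[(np.round(d["location"],4).tolist(),round(d["p"],2)) for d in ctrl.mark_of(s,n)[:1]])
cv2.imwrite("pics/s3.png",cv2.resize(s["frame"][190:290,190:330,::-1],None,fx=5,fy=5))
E
```

```text
clock: 6.85
tool_pos: [0.4217, 0.3095, 0.267]
orientation: [-179.8, -20.1, 6.0]
force: [-0.4, 1.0, -0.1]
opening: 0.0004
gripper_force: 0.0
[0.48243509 0.31638427 0.09977901]
shift [30.6 23.8 18.2] rot [-0.17 -0.07 -0.01]
wrist reader_rib []
wrist reader_pad [([0.5186, 0.2976, 0.0776], 0.73)]
wrist reader_hinge [([0.5921, 0.3071, 0.0715], 0.87)]
side reader_rib [([0.4812, 0.3545, 0.0971], 0.51)]
side reader_pad [([0.5164, 0.295, 0.0805], 0.87)]
side reader_hinge [([0.587, 0.3094, 0.0712], 0.73)]
```

View pics/s3.png

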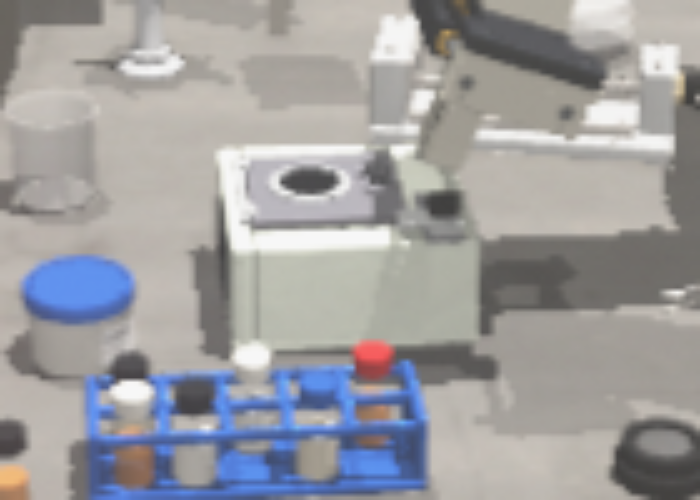

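```bash
python3 -m inch '[1,14,12,4,0,0,0, 1,30.5,24,10,0,0,0, 1,30.5,24,18,0,0,0, 1,30.5,24,18,0,0,0]'
python3 -m inch '[1,-1.7,0,4.7,0,0,0, 1,-3.4,0,9.4,0,0,0, 1,-4,0,11.3,0,0,0, 1,-4,0,11.3,0,0,0]'
python3 - <<'E'
from h import *
p,R=tool();print(p+.178*R[:,2])
s=ctrl.snapshot("side");cv2.imwrite("pics/s4.png",cv2.resize(s["frame"][190:290,190:330,::-1],None,fx=5,fy=5))
E
```

```text
clock: 7.65
tool_pos: [0.4589, 0.2882, 0.2585]
orientation: [179.9, -19.9, 6.0]
force: [0.5, -0.0, -0.1]
opening: 0.0
gripper_force: 0.0
clock: 8.05
tool_pos: [0.4586, 0.2887, 0.2474]
orientation: [180.0, -20.0, 6.0]
force: [-0.8, -0.0, 1.0]
opening: 0.0005
gripper_force: 0.7
[0.51915228 0.29505142 0.08017166]
```

View pics/s4.png

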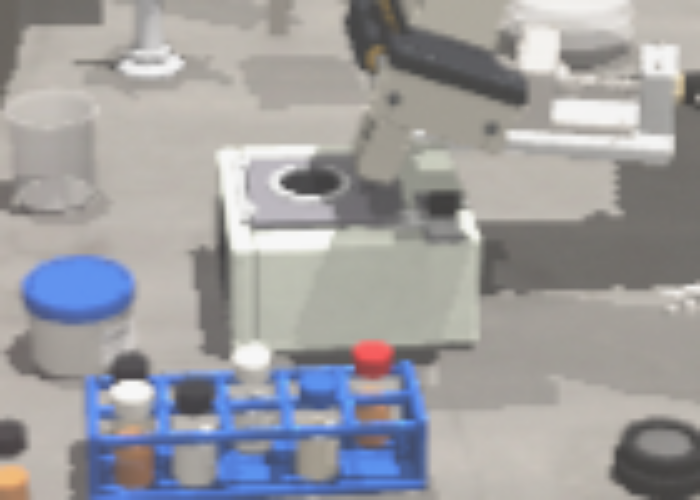

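```bash
python3 -m inch '[1,-0.7,0,1.9,0,0,0, 1,-1.4,0,3.8,0,0,0, 1,-1.9,0,5.2,0,0,0, 1,-1.9,0,5.2,0,0,0]'; python3 -c "
from h import *
p,R=tool();print(p+.178*R[:,2])"
```

```text
clock: 8.5
tool_pos: [0.4588, 0.2886, 0.2418]
orientation: [-180.0, -20.0, 6.0]
force: [-2.0, 0.9, 2.8]
opening: 0.0007
gripper_force: 1.5
[0.51929797 0.29500113 0.07452491]
```

```bash
python3 -m inch '[1,-0.4,0,1,0,0,0, 1,-0.7,0,2,0,0,0, 1,-1,0,2.8,0,0,0, 1,-1,0,2.8,0,0,0]'; python3 -c "
from h import *
p,R=tool();print(p+.178*R[:,2])"
```

```text
clock: 8.9
tool_pos: [0.4588, 0.2887, 0.2398]
orientation: [-180.0, -20.1, 6.0]
force: [-8.9, -1.7, 13.3]
opening: 0.0006
gripper_force: 7.1
[0.51957637 0.2951888  0.07257652]
```

```bash
python3 -m inch '[1,0.5,0,-1.5,0,0,0, 1,1,0,-3,0,0,0, 1,1.4,0,-4,0,0,0, 1,1.8,0,-5,0,0,0, 1,2.2,0,-6,0,0,0]'; python3 -m inch '[1,-4,0,-8,0,0,0, 1,-24,0,-20,0,0,0, 1,-60,0,-35,0,0,0, 1,-100,0,-70,0,0,0, 1,-100,0,-100,0,0,0]'
python3 -m inch '[1,0,0,0,0,0,0, 1,0,0,0,0,0,0, 1,0,0,0,0,0,0, 1,0,0,0,0,0,0]'
python3 - <<'E'
from h import *
s=ctrl.snapshot("side");cv2.imwrite("pics/s5.png",cv2.resize(s["frame"][170:290,190:330,::-1],None,fx=5,fy=5))
E
```

```text
clock: 9.4
tool_pos: [0.4588, 0.2887, 0.2453]
orientation: [180.0, -20.0, 6.0]
force: [-1.2, 0.9, 3.3]
opening: 0.0005
gripper_force: 1.4
clock: 9.9
tool_pos: [0.3293, 0.2734, 0.3041]
orientation: [179.8, -19.8, 6.0]
force: [1.5, 0.8, 1.6]
opening: 0.0004
gripper_force: 0.0
clock: 10.3
tool_pos: [0.3317, 0.2747, 0.3041]
orientation: [179.9, -19.9, 6.0]
force: [-0.5, -0.3, 0.1]
opening: 0.0007
gripper_force: 0.0
```

View pics/s5.png

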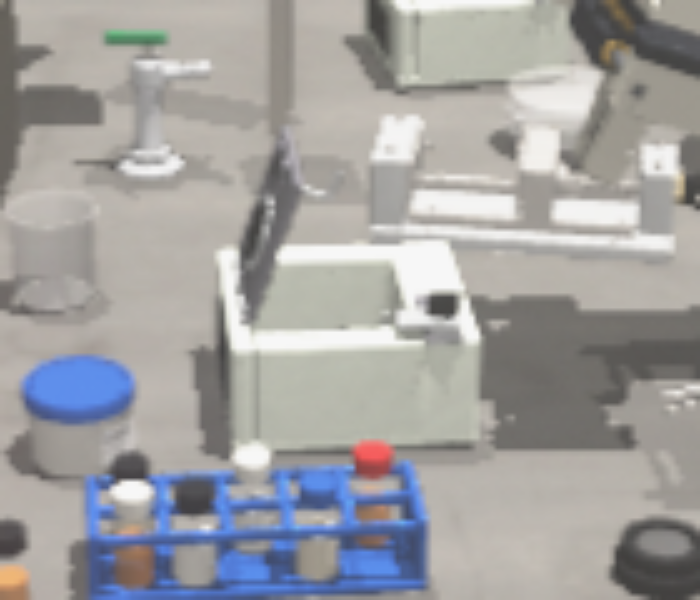

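The picture shows the hatch standing fully open, with its edge at about (285,130) in the crop. The rib is at its stop at (440,303), and the fingers are clear.

```bash
python3 -m inch '[1,0,0,-10,0,0,0, 1,0,0,-20,0,0,0, 1,0,0,-20,0,0,0, 1,0,0,-20,0,0,0, 1,0,0,-20,0,0,0]'; python3 -c "
from plant import ctrl
print(ctrl.close_job())"
```

```text
clock: 10.85
tool_pos: [0.3247, 0.2742, 0.3232]
orientation: [179.9, -20.0, 6.0]
force: [0.3, -0.7, -1.0]
opening: 0.0005
gripper_force: 0.0
the job is handed in; nothing more can be done
None
```

I slid the reader's lock to its stop and pressed the pad once; the hatch sprang fully open and stands open with the fingers clear, and I handed the job in at about 11 s (no verdict was returned).

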